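# Open the swarf cover and hold the index pin drawn

### The arm

A 7-joint arm with a two-finger parallel gripper is mounted at the origin on the work surface. World frame = base frame: x ahead of the robot, y to its left, z up, the work surface at z = 0. Lengths are in m, angles in degrees, forces in N, time in s.
With the tool pointing down it reaches from about 0.425 to 0.875 m from the base axis. Payload 4.7 kg.
Tool frame: the origin (TCP) lies at the very end of the fingers, on their centre line; the grasp point (between the pads) lies 19 mm behind it; z points along the fingers, y is the direction in which the jaws open and shut (so a half turn about z gives the same grasp; the last joint's range is limited). The gripper opens to 87 mm and grips with 3 to 60 N. Pads are 19 mm wide; open, the fingers measure 117 mm over their backs; the gripper's body (75 mm by 190 mm) begins 51 mm behind the grasp point.
Start: joints at [67.328, 18.392, -4.016, 83.108, 1.295, 78.541, -3.26], TCP at [0.259, -0.596, 0.223] pointing down, gripper open.
Joint ranges: [-163.93, 163.93], [-17.29, 119.83], [-79.2, 71.16], [3.27, 140.29], [-89.18, 269.18], [5.43, 117.66], [-154.24, 154.24]. Speed limits (degrees/s): [147.25, 147.25, 180, 180, 180, 180, 180].

### API

Orientations are given as [roll, pitch, yaw] about the fixed x, y, z axes, in that order (R = Rz(yaw) Ry(pitch) Rx(roll)).
In Python, from cell import monitor, read_camera, camera_info, env, look_for gives the robot as it stands.
- The arm moves only by the tool servo_tool, never from a script. Its argument "commands" is one flat list of numbers, 6 for each row, row after row: the shift along the tool's x, y, z in mm, then the turn, a rotation vector about the tool's x, y, z in degrees. A call has 1 to 10 rows; each row shifts and turns the commanded pose from where the row before left it, along the tool's axes as they then stand; what a row does not reach is not made up. A row lasts 1/10 s, in which the tool goes at most 50 mm and 8.59 degrees, less where a joint would pass 70% of its speed; a pose out of reach is approached as far as the arm can. A call is refused whole if a number of a shift passes 50 or a number of a turn 8.59, either way. A call with a gripper value outside its range is refused whole. "jaw" is the finger opening in mm, from 0 to 87, set as the call begins (left out, the last holds). The fingers move at their own pace and stop on an object; "newtons" is the grip in N (left out, the last holds). Time passes only in rows, so rows that do not move let the fingers close. It gives the time, the measured TCP pose, the force and the opening at its end, in the units of the state.
- monitor.get_obs(): the state, without advancing time (a new reading comes with each control period).
- read_camera(name): name is "scene" or "side" or "wrist"; returns (picture, depth): 420x560x3 uint8, red, green, blue; 420x560 float32, m along the optical axis (not along the pixel's ray), 0 where there is no reading.
- camera_info(name): a dict with "camera_matrix" (3x3 intrinsics, pixels), "R" (3x3) and "t" (3): a world point X has camera coordinates R X + t; the wrist camera has in their place "T_tool_cam" (4x4, takes a point from camera to tool coordinates, whose origin is the TCP and whose axes are the flange's). Camera axes: x right, y down, z forward; pixel columns grow to the right and rows downward; lengths in m; the calibration is good to about 2 mm. A picture is of the moment at which its call begins: read the wrist's pose just before it. camera_info takes no time and is no camera call.
- env.sign_off(): hands the job in, once; it reports no verdict.
Trained networks look in the newest picture that a camera, given by its name, has taken for a name from the list of things; names that differ only in an ending like _2 or _b are one class to them, and where a whole thing is asked for, a point or a joint stands for the part that bears it (a point fixed in the world has none). Each returns a list of dicts, best first, with "conf" (0 to 1); they miss things now and then, are a little off and sometimes report something else, mostly with a low value. They report only what shows in the picture. A call takes as long as a camera call.
- look_for(camera, label): "box" ([left, top, width, height] in pixels, round what is visible of it).
The state is a dict: "time_s": time; "qpos": joint angles; "joint_velocities": joint speeds; "effort": joint torques, N m; "tool_pos": TCP position; "tool_rot": TCP orientation; "force": force on the tool from outside, world axes, zero at the start; "wrist_torque": the same for the moment, N m; "grip_width": finger opening in m.
Only numpy, scipy, OpenCV 4.12 (cv2) and the standard library are available. Lean on these libraries where they do the work, as an engineer would, in place of code of your own. Each camera call takes 0.05 s, during which the arm holds its last target.

### The job

On the indexing fixture, fold the grey swarf cover up on its stiff hinge until it stands upright by itself, and let go of it. Then take the index pin by its knurled knob and, without forcing it sideways, draw it straight up until the dark groove in its shank stands just above the bush, its foot clear of the index plate but still in the bush, and finish while holding it there so that a colleague can turn the plate. Do not turn the plate yourself, and leave the spanner, oil can and gauge case where they are.

Things in the scene. Friction and masses are not known exactly. Their poses are not given: they have to be found in the camera images.
- fixture: Green cast indexing fixture, fixed. Origin: on the bench, straight below the pin's axis; z up, x level from the pin to the index plate's centre (66 mm). Base x -135 to 165, y +-90, 20 mm high. Column x -115 to -70, y +-33, 150 mm high; its arm, 46 wide, reaches to x = 22, top at 108, and holds the bush (28 square, upper face at 112). Chuck and brass blank: from x = 29, 113 high.
- bush_mouth (a point): Centre of the bush's upper face, on the pin's axis, 112 mm above the bench. The upright bore through bush and arm is 40 mm long, 15 mm in diameter; below it a 10 mm gap, then the 12 mm index plate with a like hole. The pin has 0.5 mm play all round: a knob gripped or lifted several mm off this axis jams the pin.
- index_pin: Loose steel pin, 0.2 kg, upright in bush and plate; drops home if let go. Origin: on its axis, underside of the collar, which rests on the bush when home; z up. Collar dia 20 to 10 mm up, then knurled knob dia 30 from 10 to 36. Shank dia 14, 61 long; dark groove, 4 wide, centred 24 below the origin: hidden in the bush at home, wholly out at 26 drawn. Foot leaves plate after 11, bush after 61.
- cover (a joint): Angle of the swarf cover, rad: 0 closed (level over the knob), 1.57 upright, stop at 2.3. Stiff hinge: stays at any angle, about 5 N at the handle to lift. Grey steel sheet 128 x 90 x 3 mm, edges bent 12 mm down; its free edge is 133 mm from the hinge axis; closed, its top is 158 mm above the bench.
- cover_hinge (a point): Middle of the cover's hinge axis, on top of the column at fixture x = -100 mm, 157 mm above the bench. The axis is parallel to the fixture's y; the free edge swings up and back, from +x towards -x, as the cover opens.
- cover_handle (a point): Middle of the round bar of the cover's handle: bar 10 mm diameter, 68 mm long, parallel to the hinge, standing 35 mm off the outer face of the sheet on a post at each end. In the cover it lies 105 mm from the hinge axis along the sheet and 35 mm off it outwards.
- plate (a joint): Angle of the steel index plate (164 mm diameter, top at 62 mm) with its chuck, in rad; 0 at the start, must stay.
- spanner: Steel spanner 160 mm long lying on the bench beside the fixture; bystander.
- oiler: Copper oil can, 68 mm diameter, 90 mm high to the shoulder with a thin spout reaching 143 mm; stands beside the fixture; bystander.
- gauge_case: Closed wooden gauge case 130 x 85 x 50 mm beside the fixture; bystander.

How it is judged:
By the outcome, as a careful person would: the job done as asked, in the order asked, and still so for the second after the job is handed in, while the arm keeps its last pose, push and grip.
It also fails if it takes over 58 s, if anything falls off the work surface, if the arm or the gripper's body presses on something with over 40 N, if the wrist force passes 120 N, or if a joint passes its speed limit or range.

## Working session

There is one attempt and no reset: what is moved stays moved. The work goes in short steps, Python scripts to look and compute and a tool call to move; the robot and the scene stay as the last step left them, time stands still between calls to the robot, and variables do not carry over. Pictures are saved under pics/ and viewed, and the job is handed in when it is done.

Besides the shell and the picture viewer there is one more tool, called after ">>>" as name(argument=value, ...), one argument or row to a line, values as JSON. servo_tool: Moves the arm, as the interface text tells. Its arguments: {"type":"object","properties":{"commands":{"type":"array","items":{"type":"number"}},"jaw":{"type":"number"},"newtons":{"type":"number"}},"required":["commands"]}

```bash
ls; mkdir -p pics; python3 - <<'E'
from cell import monitor, read_camera, camera_info, look_for
import cv2,numpy as np
o=monitor.get_obs();print(o)
for c in ("scene","side","wrist"):
    p,d=read_camera(c);cv2.imwrite(f"pics/{c}0.png",p[:,:,::-1]);np.save(f"pics/{c}0.npy",d)
    print(c,camera_info(c))
    for l in ("fixture","cover","cover_handle","index_pin","oiler","gauge_case","spanner"):
        if c!="wrist": print(l,[(r["box"],round(r["conf"],2)) for r in look_for(c,l)[:2]])
E
```

```text
pics
{'time_s': 0.0, 'qpos': array([67.32932703, 18.4400673 , -4.01357945, 83.17398179,  1.29406626,
       78.54084058, -3.26089196]), 'joint_velocities': array([-0.04428753,  0.02912907, -0.02980649, -0.06586094, -0.02219254,
        0.14311976,  0.00223605]), 'effort': array([ 1.20704331e-04, -4.91294146e+01, -4.03523566e-01, -3.12523019e+01,
       -6.39109151e-02,  4.36474197e-02,  1.59571709e-04]), 'tool_pos': array([ 0.25868456, -0.59571015,  0.22145788]), 'tool_rot': array([-1.79890292e+02,  5.40974918e-03,  2.34774767e+01]), 'force': array([-0.26447928, -0.31497857, -0.16524798]), 'wrist_torque': array([-0.03267455,  0.05170955, -0.03189271]), 'grip_width': 0.08669835319341172}
scene {'camera_matrix': array([[493.15794916,   0.        , 274.42602697],
       [  0.        , 493.15794916, 203.38961609],
       [  0.        ,   0.        ,   1.        ]]), 'R': array([[-0.39973488,  0.91662547,  0.00312565],
       [ 0.53363624,  0.23548536, -0.81226782],
       [-0.74528142, -0.32302382, -0.58327628]]), 't': array([ 0.16282196, -0.20521606,  1.43266256])}
fixture [([163.4, 169
[... 980 characters left out ...]
auge_case [([316.7, 191.4, 43.6, 42.9], 0.63), ([178.9, 153.4, 164.2, 143.3], 0.56)]
spanner [([229.8, 290.7, 69.2, 58.1], 0.84), ([235.9, 154.5, 80.2, 60.4], 0.43)]
wrist {'camera_matrix': array([[308.52414846,   0.        , 285.54734524],
       [  0.        , 308.52414846, 214.76510198],
       [  0.        ,   0.        ,   1.        ]]), 'T_tool_cam': array([[-1.18801545e-03, -9.68110550e-01, -2.50520561e-01,
         6.83744406e-02],
       [ 9.99999262e-01, -1.08646356e-03, -5.43658935e-04,
         5.65038033e-04],
       [ 2.54140490e-04, -2.50521022e-01,  9.68111126e-01,
        -1.61225640e-01],
       [ 0.00000000e+00,  0.00000000e+00,  0.00000000e+00,
         1.00000000e+00]])}
```

View images.

View pics/scene0.png

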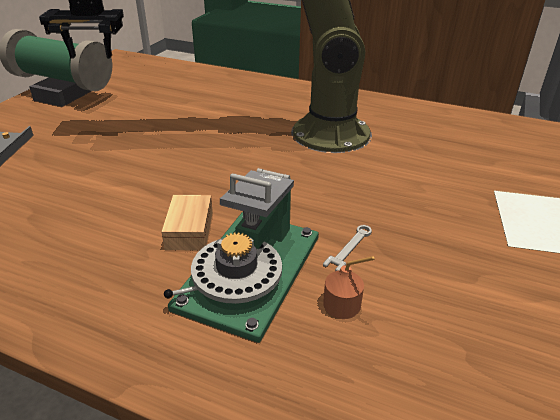

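View pics/side0.png

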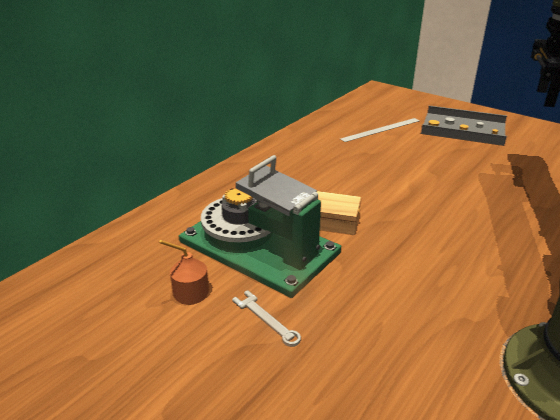

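View pics/wrist0.png

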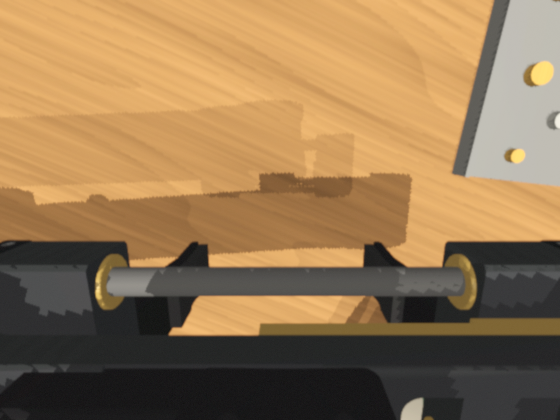

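```bash
cat > h.py <<'E'
import numpy as np,cv2
from cell import monitor, read_camera, camera_info, look_for, env
from scipy.spatial.transform import Rotation as Ro
def cloud(c,d,obs=None):
    i=camera_info(c);K=i["camera_matrix"];v,u=np.indices(d.shape);m=d>0
    X=np.stack([(u-K[0,2])/K[0,0]*d,(v-K[1,2])/K[1,1]*d,d],-1)
    if c!="wrist": X=(X-i["t"])@i["R"]
    else:
        T=i["T_tool_cam"];X=X@T[:3,:3].T+T[:3,3]
        X=X@Ro.from_euler("xyz",obs["tool_rot"],degrees=True).as_matrix().T+obs["tool_pos"]
    X[~m]=np.nan
    return X
def proj(c,P,obs=None):
    i=camera_info(c);P=np.atleast_2d(P)
    if c!="wrist":X=P@i["R"].T+i["t"]
    else:
        T=i["T_tool_cam"];X=(P-obs["tool_pos"])@Ro.from_euler("xyz",obs["tool_rot"],degrees=True).as_matrix()
        X=(X-T[:3,3])@T[:3,:3]
    x=X@i["camera_matrix"].T
    return x[:,:2]/x[:,2:]
E
python3 - <<'E'
from h import *
for c,boxp,boxc in (("scene",(150,165,180,180),None),("side",(170,140,180,165),None)):
    d=np.load(f"pics/{c}0.npy");X=cloud(c,d)
    x,y,w,h=boxp;P=X[y:y+h,x:x+w].reshape(-1,3)
    P=P[~np.isnan(P[:,0])]
    hist,_=np.histogram(P[:,2],bins=np.arange(-.01,.21,.005));print(hist)
    for lo,hi in((.150,.166),(.057,.067),(.186,.20)):
        q=P[(P[:,2]>lo)&(P[:,2]<hi)]
        print(c,lo,len(q),np.median(q,0),cv2.minAreaRect((q[:,:2]*1000).astype(np.float32)))
E
```

```text
[   0 6341 9246  418  371 2034 2352  453  313  267  209  814 1066  298
 2941  125  129  152  166  182  505  129  152  411  615   70   29   47
   35   29   17    9   25  137  608  589  576   32   35   32   27   29
   87]
scene 0.15 878 [0.53401478 0.05232248 0.1620182 ] ((568.4686279296875, 39.08083724975586), (139.11659240722656, 91.00833129882812), 0.8058075904846191)
scene 0.057 3193 [0.69566674 0.06303676 0.06216937] ((648.95556640625, 64.41423797607422), (214.74951171875, 226.5781707763672), 44.63884353637695)
scene 0.186 85 [0.60799417 0.06868642 0.19226547] ((606.9039306640625, 39.4061393737793), (76.70032501220703, 10.06257152557373), 89.63185119628906)
[   7 8478 3872  613  465 2562 1096  463  320  289  218  680  454  531
 1224  258  274  244  239  296  366  199  183  407  407  117   86   98
   88   71   78  182  125  395  799  596  274   22   22   26   26   19
   63]
side 0.15 1459 [0.5387939  0.0496532  0.16115723] ((562.1853637695312, 38.72675323486328), (150.007568359375, 94.24215698242188), 1.7112984657287598)
side 0.057 1705 [0.64123987 0.0855169  0.06130735] ((643.624267578125, 84.14883422851562), (293.5085754394531, 246.27520751953125), 57.77222442626953)
side 0.186 68 [0.60194393 0.07117431 0.19267504] ((603.1690673828125, 40.16258239746094), (11.93022632598877, 78.92369842529297), 2.0532500743865967)
```

```bash
cat > fit.py <<'E'
from h import *
from scipy.optimize import least_squares
def box(P,lo,hi):
    lo=np.array(lo);hi=np.array(hi);c=(lo+hi)/2;q=abs(P-c)-(hi-lo)/2
    return np.linalg.norm(np.maximum(q,0),axis=1)+np.minimum(q.max(1),0)
def cyl(P,c,r,z0,z1):
    a=np.hypot(P[:,0]-c[0],P[:,1]-c[1])-r;b=abs(P[:,2]-(z0+z1)/2)-(z1-z0)/2
    q=np.stack([a,b],1);return np.linalg.norm(np.maximum(q,0),axis=1)+np.minimum(q.max(1),0)
def sdf(P,cover=True):
    L=[box(P,(-.135,-.09,0),(.165,.09,.02)),box(P,(-.115,-.033,0),(-.07,.033,.15)),
       box(P,(-.11,-.023,.062),(.022,.023,.108)),cyl(P,(.066,0),.082,.05,.062)]
    if cover:
        L+=[box(P,(-.095,-.045,.155),(.033,.045,.158)),box(P,(.000,-.034,.1868),(.010,.034,.1968))]
    return np.min(np.abs(L),0)
def toF(P,p):
    c,s=np.cos(p[3]),np.sin(p[3]);Q=P-p[:3];return np.stack([c*Q[:,0]+s*Q[:,1],-s*Q[:,0]+c*Q[:,1],Q[:,2]],1)
def fit(P,p0,cover=True):
    for it in range(4):
        Q=toF(P,p0);m=(Q[:,2]>.012)&(sdf(Q,cover)<(.02,.012,.008,.006)[it])
        r=least_squares(lambda p:sdf(toF(P[m],p),cover),p0,loss="soft_l1",f_scale=.001,x_scale=[.01,.01,.01,.1]);p0=r.x
    return p0,m.sum(),np.median(abs(r.fun))
E
python3 - <<'E'
from fit import *
Ps=[]
for c,(x,y,w,h) in (("scene",(150,165,180,180)),("side",(170,140,180,165))):
    X=cloud(c,np.load(f"pics/{c}0.npy"))[y:y+h,x:x+w].reshape(-1,3);X=X[~np.isnan(X[:,0])];Ps.append(X)
    print(c,fit(X,[.602,.04,0,.0]))
    print(c,fit(X,[.602,.04,0,.1]))
    print(c,fit(X,[.602,.04,0,-.1]))
print(fit(np.vstack(Ps),[.602,.04,0,0]))
E
```

```text
scene (array([6.01859195e-01, 3.81196928e-02, 5.22645005e-04, 6.26005674e-03]), np.int64(9927), np.float64(0.0008133641022428362))
scene (array([6.01859195e-01, 3.81196928e-02, 5.22645005e-04, 6.26005673e-03]), np.int64(9927), np.float64(0.0008133641022415872))
scene (array([6.01859195e-01, 3.81196928e-02, 5.22645005e-04, 6.26005672e-03]), np.int64(9927), np.float64(0.0008133641022420035))
side (array([ 6.03213696e-01,  3.80989159e-02, -2.64098182e-04,  9.95443850e-03]), np.int64(9056), np.float64(0.0009577378841283905))
side (array([ 6.03213696e-01,  3.80989159e-02, -2.64098182e-04,  9.95443849e-03]), np.int64(9056), np.float64(0.0009577378822324574))
side (array([ 6.03213696e-01,  3.80989159e-02, -2.64098182e-04,  9.95443850e-03]), np.int64(9056), np.float64(0.000957737884206309))
(array([6.02677339e-01, 3.80434710e-02, 2.36815503e-04, 8.10625450e-03]), np.int64(19017), np.float64(0.0009482846543944247))
```

>>> servo_tool(
  commands=[0, 0, -15, 0, 0, -8.37, 0, 0, -15, 0, 0, -8.37, 0, 0, -15, 0, 0, -8.37, 0, 0, -15, 0, 0, -8.37, 0, 0, -15, 0, 0, -8.37, 0, 0, -15, 0, 0, -8.37, 0, 0, -15, 0, 0, -8.37, 0, 0, -15, 0, 0, -8.37],
  jaw=60,
  newtons=20,
)

```text
time_s: 1.65
tool_pos: [0.2589, -0.5962, 0.3432]
tool_rot: [180.0, 0.0, 90.8]
force: [-0.5, -0.3, -0.3]
grip_width: 0.0601
```

>>> servo_tool(
  commands=[31, 17.5, 0, 0, 0, 0, 31, 17.5, 0, 0, 0, 0, 31, 17.5, 0, 0, 0, 0, 31, 17.5, 0, 0, 0, 0, 31, 17.5, 0, 0, 0, 0, 31, 17.5, 0, 0, 0, 0, 31, 17.5, 0, 0, 0, 0, 31, 17.5, 0, 0, 0, 0, 31, 17.5, 0, 0, 0, 0, 31, 17.5, 0, 0, 0, 0],
)

```text
time_s: 2.65
tool_pos: [0.4321, -0.2835, 0.3428]
tool_rot: [180.0, 0.0, 90.4]
force: [0.0, -0.8, -0.4]
grip_width: 0.0601
```

>>> servo_tool(
  commands=[31, 17.5, 0, 0, 0, 0, 31, 17.5, 0, 0, 0, 0, 31, 17.5, 0, 0, 0, 0, 31, 17.5, 0, 0, 0, 0, 31, 17.5, 0, 0, 0, 0, 31, 17.5, 0, 0, 0, 0, 31, 17.5, 0, 0, 0, 0, 31, 17.5, 0, 0, 0, 0, 0, 0, 0, 0, 0, 0, 0, 0, 0, 0, 0, 0],
  jaw=40,
)

```text
time_s: 3.65
tool_pos: [0.5697, -0.0351, 0.3424]
tool_rot: [-180.0, 0.0, 90.6]
force: [-0.1, -0.7, -0.4]
grip_width: 0.0399
```

>>> servo_tool(
  commands=[24, 13, 0, 0, 0, 0, 24, 13, 0, 0, 0, 0, 25, 12, 0, 0, 0, 0, 0, 0, 20, 0, 0, 0, 0, 0, 20, 0, 0, 0, 0, 0, 0, 0, 0, 0, 0, 0, 0, 0, 0, 0],
)

```text
time_s: 4.35
tool_pos: [0.607, 0.0356, 0.3028]
tool_rot: [-180.0, 0.1, 90.3]
force: [0.3, 0.1, 0.2]
grip_width: 0.0399
```

```bash
python3 - <<'E'
from fit import *
o=monitor.get_obs();p,d=read_camera("wrist");print(o["tool_pos"],o["tool_rot"],o["qpos"])
f=np.array([.6027,.0381]);a=.0081;R=np.array([[np.cos(a),-np.sin(a)],[np.sin(a),np.cos(a)]])
img=p[:,:,::-1].copy()
for q in ((.005,-.034,.197),(.005,.034,.197),(.005,0,.197)):
    w=np.r_[f+R@q[:2],q[2]];uv=proj("wrist",w,o)[0];cv2.circle(img,tuple(int(v) for v in uv),4,(0,0,255),1);print(uv)
cv2.imwrite("pics/w1.png",img)
X=cloud("wrist",d,o).reshape(-1,3);m=(X[:,2]>.188)&(X[:,2]<.2)&(abs(X[:,1]-.038)<.05)&(abs(X[:,0]-.605)<.03)
q=X[m];print(len(q),cv2.minAreaRect((q[:,:2]*1000).astype(np.float32)))
E
```

```text
[0.6069987  0.03560532 0.30280935] [-1.79980622e+02  5.84693895e-02  9.02897322e+01] [ 28.52801638  16.1701595  -42.94807523  80.89399082  11.00379069
  87.20796508 -13.52778559]
[286.20664444 246.43113513]
[285.91560486 172.22167421]
[286.06565614 210.48184732]
33 ((608.735595703125, 39.97594451904297), (8.232552528381348, 73.96111297607422), 6.3400068283081055)
```

View pics/w1.png

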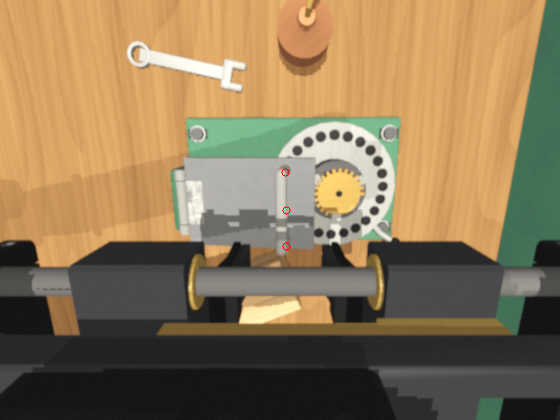

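>>> servo_tool(
  commands=[2.5, 0, 20, 0, 0, 0, 0, 0, 20, 0, 0, 0, 0, 0, 20, 0, 0, 0, 0, 0, 20, 0, 0, 0, 0, 0, 20, 0, 0, 0, 0, 0, 15, 0, 0, 0, 0, 0, 8, 0, 0, 0, 0, 0, 6, 0, 0, 0, 0, 0, 0, 0, 0, 0],
)

```text
time_s: 5.3
tool_pos: [0.6073, 0.0398, 0.1736]
tool_rot: [180.0, 0.0, 90.4]
force: [-0.7, 0.0, -0.5]
grip_width: 0.0403
```

>>> servo_tool(
  commands=[0, 0, 0, 0, 0, 0, 0, 0, 0, 0, 0, 0, 0, 0, 0, 0, 0, 0, 0, 0, 0, 0, 0, 0, 0, 0, 0, 0, 0, 0, 0, 0, 0, 0, 0, 0],
  jaw=0,
  newtons=20,
)

```text
time_s: 5.9
tool_pos: [0.6038, 0.04, 0.172]
tool_rot: [-179.6, 0.0, 90.5]
force: [-7.1, -0.2, -0.7]
grip_width: 0.0074
```

```bash
python3 - <<'E'
from h import *
for c in("side","scene"):
    p,d=read_camera(c);cv2.imwrite(f"pics/{c}1.png",cv2.resize(p[100:310,130:410,::-1],None,fx=2.5,fy=2.5))
E
```

```text
(no output)
```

View pics/side1.png

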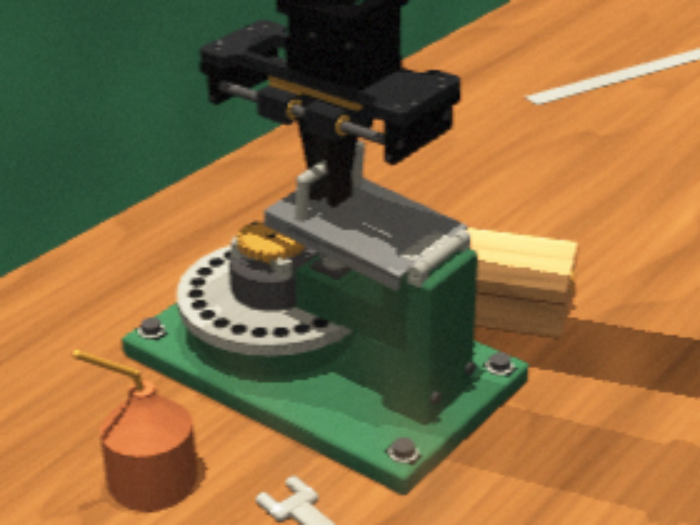

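```bash
python3 - <<'E'
import numpy as np
R=np.hypot(105,35);t=np.radians(18.435+np.arange(0,91,4.5));x=R*np.cos(t);z=R*np.sin(t)
print(np.round(np.stack([np.diff(x),-np.diff(z)],1),1).tolist())
E
```

```text
[[-3.1, -8.1], [-3.7, -7.9], [-4.3, -7.5], [-4.9, -7.2], [-5.4, -6.8], [-5.9, -6.3], [-6.4, -5.9], [-6.9, -5.3], [-7.3, -4.8], [-7.6, -4.2], [-7.9, -3.6], [-8.2, -2.9], [-8.4, -2.3], [-8.5, -1.6], [-8.6, -1.0], [-8.7, -0.3], [-8.7, 0.4], [-8.6, 1.1], [-8.5, 1.8], [-8.3, 2.4]]
```

>>> servo_tool(
  commands=[0, -3, 0, 0, 0, 0, 0, -3.1, -8.1, 0, 0, 0, 0, -3.7, -7.9, 0, 0, 0, 0, -4.3, -7.5, 0, 0, 0, 0, 0, 0, 0, 0, 0],
)

```text
time_s: 6.5
tool_pos: [0.5895, 0.0399, 0.1968]
tool_rot: [-179.6, 0.1, 90.5]
force: [-8.7, 0.3, -5.7]
grip_width: 0.007
```

>>> servo_tool(
  commands=[0, -4, 0, 0, 0, 0, 0, 0, 0, 0, 0, 0],
)

```text
time_s: 6.7
tool_pos: [0.5889, 0.0399, 0.1978]
tool_rot: [179.9, 0.0, 90.4]
force: [-2.7, 1.2, -6.5]
grip_width: 0.0076
```

```bash
python3 - <<'E'
from h import *
o=monitor.get_obs();print(o["tool_pos"],o["force"],o["wrist_torque"])
for c in("side","scene","wrist"):
    p,d=read_camera(c);np.save(f"pics/{c}2.npy",d);cv2.imwrite(f"pics/{c}2.png",p[:,:,::-1] if c=="wrist" else cv2.resize(p[130:250,170:350,::-1],None,fx=4,fy=4))
E
```

```text
[0.58888502 0.03992482 0.19777849] [-2.67275747  1.15117456 -6.54346512] [0.11718193 0.17734465 0.03277317]
```

View pics/side2.png

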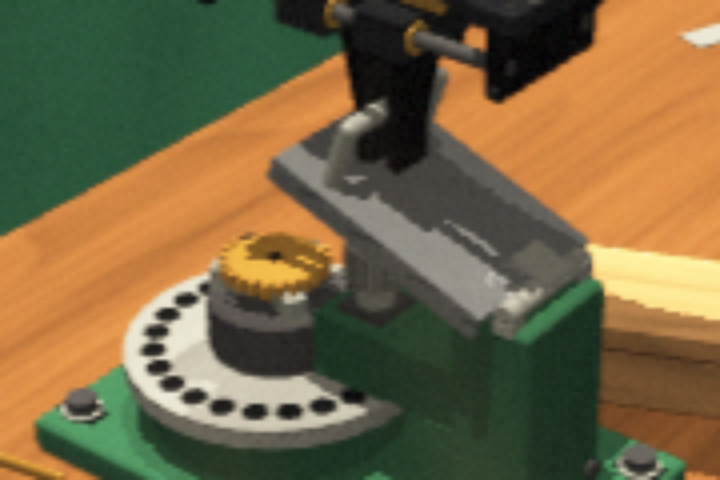

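View pics/wrist2.png

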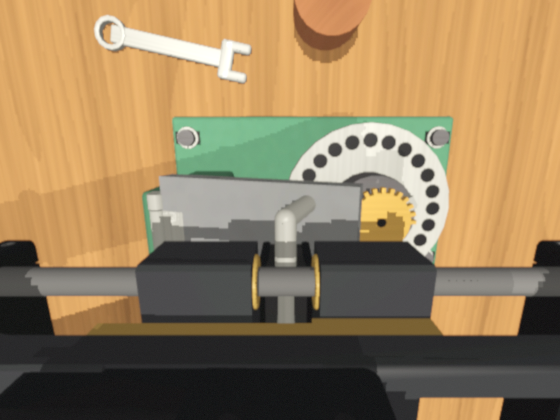

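>>> servo_tool(
  commands=[0, -4.9, -7.2, 0, 0, 0, 0, -5.4, -6.8, 0, 0, 0, 0, -5.9, -6.3, 0, 0, 0, 0, -6.4, -5.9, 0, 0, 0, 0, -6.9, -5.3, 0, 0, 0, 0, 0, 0, 0, 0, 0],
)

```text
time_s: 7.45
tool_pos: [0.5558, 0.0396, 0.2276]
tool_rot: [-179.6, 0.1, 90.5]
force: [-9.9, 0.9, -13.4]
grip_width: 0.0083
```

```bash
python3 - <<'E'
import numpy as np
t=np.radians(np.linspace(58.7,108.4,12));x=499+110.7*np.cos(t);z=152-19+110.7*np.sin(t)
print(np.round(np.stack([x,z],1),1).tolist())
print(np.round(np.stack([np.diff(x),-np.diff(z)],1),1).tolist())
E
```

```text
[[556.5, 227.6], [548.9, 231.8], [540.9, 235.4], [532.7, 238.4], [524.3, 240.8], [515.8, 242.4], [507.1, 243.4], [498.4, 243.7], [489.6, 243.3], [481.0, 242.2], [472.4, 240.5], [464.1, 238.0]]
[[-7.6, -4.2], [-7.9, -3.6], [-8.2, -3.0], [-8.4, -2.3], [-8.6, -1.7], [-8.7, -1.0], [-8.7, -0.3], [-8.7, 0.4], [-8.7, 1.1], [-8.5, 1.8], [-8.4, 2.4]]
```

>>> servo_tool(
  commands=[0, -3, 3, 0, 0, 0, 0, 0, 0, 0, 0, 0],
)

```text
time_s: 7.65
tool_pos: [0.5565, 0.0396, 0.2272]
tool_rot: [179.9, 0.1, 90.4]
force: [-4.5, 0.8, -4.6]
grip_width: 0.0081
```

>>> servo_tool(
  commands=[0, -7.6, -4.2, 0, 0, 0, 0, -7.9, -3.6, 0, 0, 0, 0, -8.2, -3.0, 0, 0, 0, 0, -8.4, -2.3, 0, 0, 0, 0, -8.6, -1.7, 0, 0, 0, 0, 0, 0, 0, 0, 0],
)

```text
time_s: 8.25
tool_pos: [0.5154, 0.0393, 0.2421]
tool_rot: [179.9, 0.1, 90.4]
force: [0.1, 0.2, 1.2]
grip_width: 0.0085
```

```bash
python3 - <<'E'
from h import *
o=monitor.get_obs();print(o["tool_pos"],o["force"],o["wrist_torque"],o["qpos"])
for c in("side",):
    p,d=read_camera(c);np.save(f"pics/{c}3.npy",d);cv2.imwrite(f"pics/{c}3.png",cv2.resize(p[110:250,160:350,::-1],None,fx=4,fy=4))
E
```

```text
[0.51542636 0.03925701 0.2420606 ] [0.09311967 0.2316637  1.20844977] [ 0.03410619 -0.12086908  0.02615647] [ 34.89763966   3.93875097 -43.77280846  98.96910744   2.89513944
  78.09332753  -8.97416477]
```

View pics/side3.png

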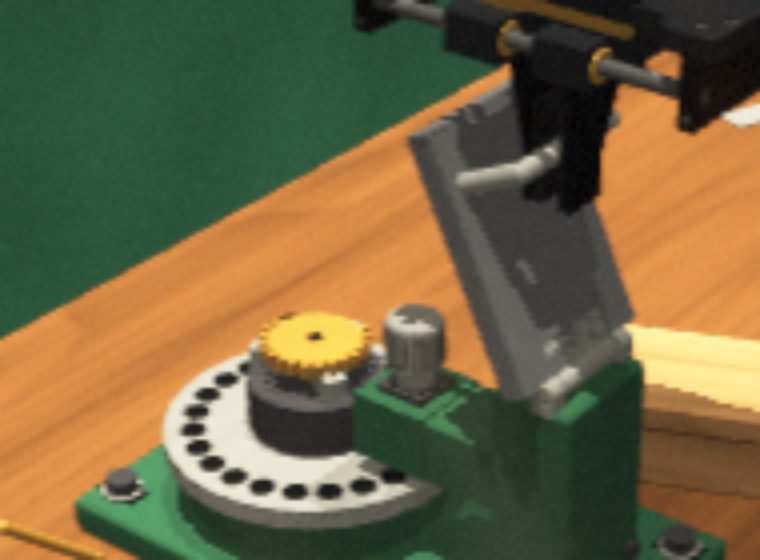

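>>> servo_tool(
  commands=[0, -8.7, -1.0, 0, 0, 0, 0, -8.7, -0.3, 0, 0, 0, 0, -8.7, 0.4, 0, 0, 0, 0, -8.7, 1.1, 0, 0, 0, 0, -8.5, 1.8, 0, 0, 0, 0, 0, 0, 0, 0, 0],
)

```text
time_s: 8.9
tool_pos: [0.4724, 0.0391, 0.2388]
tool_rot: [179.9, 0.0, 90.4]
force: [2.3, 0.4, -2.4]
grip_width: 0.0086
```

```bash
cat > cov.py <<'E'
from h import *
o=monitor.get_obs();print(o["tool_pos"],o["force"],o["qpos"])
import sys
n=sys.argv[1]
for c in("side","scene"):
    p,d=read_camera(c);cv2.imwrite(f"pics/{c}{n}.png",cv2.resize(p[110:250,160:350,::-1],None,fx=4,fy=4))
    X=cloud(c,d).reshape(-1,3);a=.0081;q=X-[.6027,.0381,0];F=np.stack([q[:,0]+a*q[:,1],q[:,1]-a*q[:,0],q[:,2]],1)
    # points in the sheet region
    for lo,hi in((.18,.22),(.22,.26),(.18,.285)):
        m=(F[:,0]>-.125)&(F[:,0]<-.05)&(abs(F[:,1])<.043)&(F[:,2]>lo)&(F[:,2]<hi)
        P=F[m]
        A=np.c_[P[:,2]-.157,np.ones(len(P))];w=np.ones(len(P),bool)
        for _ in range(15):
            s=np.linalg.lstsq(A[w],P[w,0],rcond=None)[0];r=abs(A@s-P[:,0]);w=r<max(.003,np.percentile(r,50))
        print(c,n,lo,hi,len(P),w.sum(),"angle",90+np.degrees(np.arctan(-s[0])),"x0",s[1])
E
python3 cov.py 4
```

```text
[0.47241293 0.03908091 0.23881452] [ 2.33731114  0.35493427 -2.37789387] [ 36.76068074  -2.87951924 -42.79143874 104.45111381  -1.95756618
  77.59050271  -5.13268232]
side 4 0.18 0.22 507 495 angle 87.53510762845465 x0 -0.1007247168113162
side 4 0.22 0.26 352 305 angle 87.57975344435404 x0 -0.10054744766679759
side 4 0.18 0.285 1252 1029 angle 87.36165216877613 x0 -0.10084787427896727
scene 4 0.18 0.22 747 714 angle 87.67057167335433 x0 -0.09863619228340972
scene 4 0.22 0.26 787 747 angle 87.22628132283548 x0 -0.0990194567998789
scene 4 0.18 0.285 2029 1915 angle 87.19965154556333 x0 -0.09900561579110054
```

View pics/side4.png

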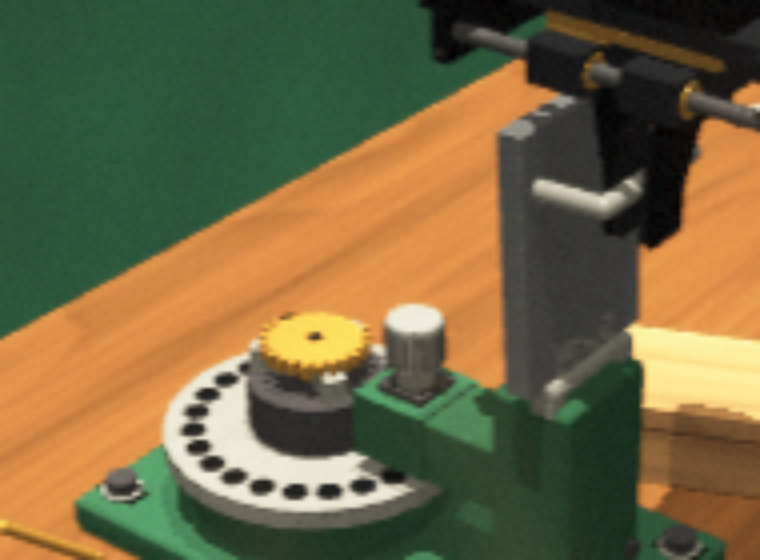

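>>> servo_tool(
  commands=[0, -4.8, 1.5, 0, 0, 0, 0, 0, 0, 0, 0, 0, 0, 0, 0, 0, 0, 0],
)

```text
time_s: 9.3
tool_pos: [0.4682, 0.039, 0.2373]
tool_rot: [179.9, -0.0, 90.4]
force: [4.5, 1.0, 2.2]
grip_width: 0.0088
```

```bash
python3 cov.py 5
```

```text
[0.46819098 0.03904096 0.23732965] [4.53156715 1.04007862 2.22921335] [ 36.86260313  -3.511959   -42.62083314 105.07232179  -2.42890887
  77.45415285  -4.7335324 ]
side 5 0.18 0.22 480 475 angle 89.73842090683381 x0 -0.10082860934647311
side 5 0.22 0.26 314 287 angle 90.16643789959974 x0 -0.1000681133049338
side 5 0.18 0.285 1137 987 angle 89.61344342718317 x0 -0.10089672837060634
scene 5 0.18 0.22 762 710 angle 89.7242884819042 x0 -0.09879649420216162
scene 5 0.22 0.26 818 779 angle 88.96052814204546 x0 -0.09975959301957822
scene 5 0.18 0.285 2066 1930 angle 89.47280641705872 x0 -0.09902493744373118
```

>>> servo_tool(
  commands=[0, 0, 0, 0, 0, 0, 0, 0, 0, 0, 0, 0, 0, 0, 0, 0, 0, 0, 0, 0, 0, 0, 0, 0],
  jaw=24,
)

```text
time_s: 9.8
tool_pos: [0.4669, 0.0388, 0.2363]
tool_rot: [-179.9, 0.0, 90.4]
force: [0.5, 0.2, 1.0]
grip_width: 0.0228
```

>>> servo_tool(
  commands=[0, 0, -5, 0, 0, 0, 0, 0, -10, 0, 0, 0, 0, 0, -20, 0, 0, 0, 0, 0, -20, 0, 0, 0, 0, 0, -20, 0, 0, 0, 0, 0, -20, 0, 0, 0, 0, 0, -20, 0, 0, 0, 0, 0, -20, 0, 0, 0, 0, 0, 0, 0, 0, 0],
)

```text
time_s: 10.7
tool_pos: [0.4689, 0.0392, 0.3752]
tool_rot: [179.7, 0.0, 90.4]
force: [-0.6, -0.1, -0.3]
grip_width: 0.0239
```

```bash
python3 cov.py 6
```

```text
[0.46892831 0.03922676 0.37520062] [-0.60858937 -0.12093495 -0.3035715 ] [ 37.43488021  -5.46341881 -41.355175    90.96710774  -3.56150211
  92.83102212  -3.53608677]
side 6 0.18 0.22 502 496 angle 89.61241940613999 x0 -0.10098519706622304
side 6 0.22 0.26 407 380 angle 90.03137443831825 x0 -0.10035255835046634
side 6 0.18 0.285 1365 1220 angle 89.59524593665205 x0 -0.1009874180579062
scene 6 0.18 0.22 761 710 angle 88.95917048031569 x0 -0.09943189145468197
scene 6 0.22 0.26 816 771 angle 89.03540446714021 x0 -0.09972853178622684
scene 6 0.18 0.285 2086 1959 angle 89.35071212598294 x0 -0.09919895093985254
```

View pics/side6.png

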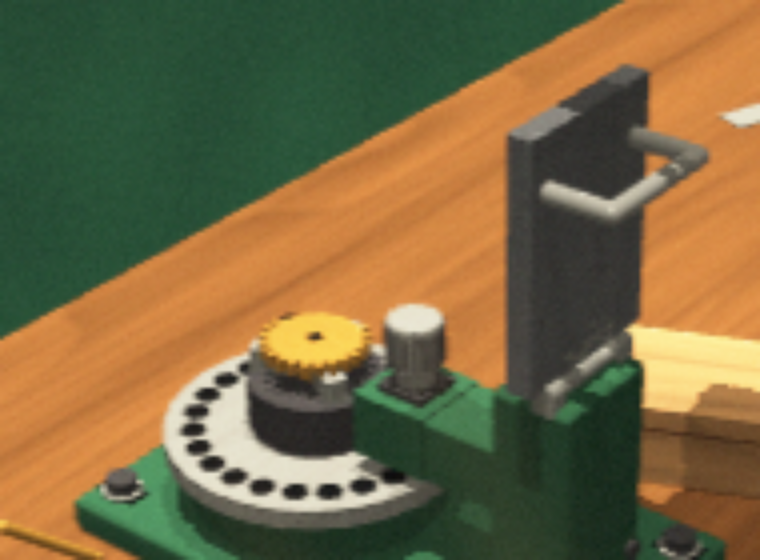

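>>> servo_tool(
  commands=[0, 26, 0, 0, 0, 0, 0, 27, 0, 0, 0, 0, 0, 27, 0, 0, 0, 0, 0, 27, 0, 0, 0, 0, 0, 26, 0, 0, 0, 0, 0, 0, 0, 0, 0, 8.18, 0, 0, 0, 0, 0, 8.18, 0, 0, 0, 0, 0, 8.18, 0, 0, 0, 0, 0, 8.18, 0, 0, 0, 0, 0, 8.18],
  jaw=60,
)

```text
time_s: 11.8
tool_pos: [0.6002, 0.0399, 0.3704]
tool_rot: [-179.9, 0.1, 49.2]
force: [0.2, 0.5, -0.7]
grip_width: 0.0598
```

>>> servo_tool(
  commands=[0, 0, 0, 0, 0, 8.18, 0, 0, 0, 0, 0, 8.18, 0, 0, 0, 0, 0, 8.18, 0, 0, 0, 0, 0, 8.18, 0, 0, 0, 0, 0, 8.18, 0, 0, 0, 0, 0, 8.18, 0, 0, 0, 0, 0, 0, 0, 0, 0, 0, 0, 0],
)

```text
time_s: 12.6
tool_pos: [0.6004, 0.04, 0.371]
tool_rot: [180.0, 0.1, 0.7]
force: [0.9, 0.8, -0.0]
grip_width: 0.0602
```

```bash
cat > wr.py <<'E'
from h import *
import sys
n=sys.argv[1]
o=monitor.get_obs();p,d=read_camera("wrist");print(o["tool_pos"],o["tool_rot"],o["qpos"])
img=p[:,:,::-1].copy()
for z in (.148,.112):
  for q in ((0,0),(.015,0),(-.015,0),(0,.015),(0,-.015)):
    a=.0081;w=np.array([.6027+q[0]-a*q[1],.0381+q[1]+a*q[0],z]);uv=proj("wrist",w,o)[0];cv2.circle(img,tuple(int(round(v)) for v in uv),2,(0,0,255) if z>.12 else (255,0,0),-1)
cv2.imwrite(f"pics/w{n}.png",img)
X=cloud("wrist",d,o);m=(X[...,2]>.143)&(X[...,2]<.153)&(np.hypot(X[...,0]-.6027,X[...,1]-.0381)<.025)
q=X[m];v,u=np.nonzero(m)
if len(q):
  print(len(q),q.mean(0),q.min(0),q.max(0),cv2.minEnclosingCircle((q[:,:2]*1000).astype(np.float32)))
print([(r["box"],r["conf"]) for r in look_for("wrist","index_pin")])
E
python3 wr.py 7
```

```text
[0.60036103 0.03995282 0.37102913] [1.79988761e+02 7.93034967e-02 6.63099379e-01] [  20.96104521   13.66680222  -34.08532338   74.43411185    7.62490166
   94.22272781 -101.14739479]
438 [0.60375155 0.03761136 0.14666804] [0.58919668 0.0225692  0.14309041] [0.6186309  0.05185964 0.14957017] ((603.2998046875, 37.36216735839844), 15.345914840698242)
[([276.1, 175.5, 23.6, 25.8], 0.71), ([238.7, 261.5, 100.6, 59.8], 0.65)]
```

View pics/w7.png

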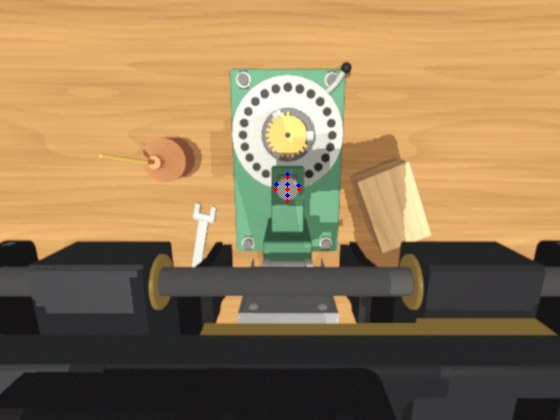

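>>> servo_tool(
  commands=[2.5, 2, 0, 0, 0, 0, 0, 0, 25, 0, 0, 0, 0, 0, 25, 0, 0, 0, 0, 0, 25, 0, 0, 0, 0, 0, 25, 0, 0, 0, 0, 0, 0, 0, 0, 0, 0, 0, 0, 0, 0, 0],
)

```text
time_s: 13.4
tool_pos: [0.6033, 0.0378, 0.2722]
tool_rot: [180.0, 0.0, 0.5]
force: [-0.6, 0.4, 1.1]
grip_width: 0.0601
```

```bash
python3 wr.py 8
```

```text
[0.60331976 0.03775751 0.27217783] [1.79999495e+02 1.57206926e-02 4.80700143e-01] [  21.84683586   14.51416144  -33.81456427   84.64600634    8.07037504
   83.29732298 -101.58351651]
738 [0.60382206 0.03758041 0.14670817] [0.58911331 0.02345766 0.14311468] [0.61818019 0.05242871 0.14910707] ((603.100341796875, 37.64517593383789), 15.433065414428711)
[([267.4, 189.8, 35.9, 33.4], 0.78)]
```

View pics/w8.png

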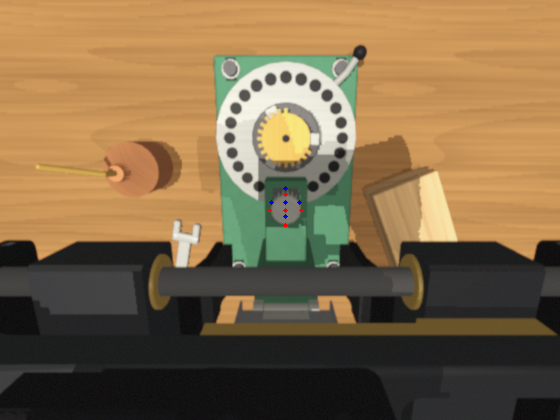

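>>> servo_tool(
  commands=[0, 0, 25, 0, 0, 0, 0, 0, 25, 0, 0, 0, 0, 0, 25, 0, 0, 0, 0, 0, 25, 0, 0, 0, 0, 0, 20, 0, 0, 0, 0, 0, 20, 0, 0, 0, 0, 0, 10, 0, 0, 0, 0, 0, 4, 0, 0, 0, 0, 0, 0, 0, 0, 0, 0, 0, 0, 0, 0, 0],
)

```text
time_s: 14.5
tool_pos: [0.6041, 0.0381, 0.1191]
tool_rot: [180.0, -0.1, 0.5]
force: [0.3, -0.2, 0.2]
grip_width: 0.0602
```

>>> servo_tool(
  commands=[0, 0, 0, 0, 0, 0, 0, 0, 0, 0, 0, 0, 0, 0, 0, 0, 0, 0, 0, 0, 0, 0, 0, 0, 0, 0, 0, 0, 0, 0, 0, 0, 0, 0, 0, 0],
  jaw=20,
  newtons=15,
)

```text
time_s: 15.1
tool_pos: [0.6032, 0.0379, 0.1179]
tool_rot: [180.0, -0.0, 0.5]
force: [-0.7, 0.1, 0.1]
grip_width: 0.0295
```

```bash
python3 - <<'E'
from h import *
o=monitor.get_obs();print(o["tool_pos"],o["tool_rot"],o["force"],o["wrist_torque"],o["grip_width"])
for c in("side","scene"):
    p,d=read_camera(c);cv2.imwrite(f"pics/{c}9.png",cv2.resize(p[110:250,160:350,::-1],None,fx=4,fy=4))
E
```

```text
[0.60324003 0.03788754 0.11794008] [ 1.79988733e+02 -5.63278598e-03  4.60182854e-01] [-0.73563169  0.07863685  0.07370665] [-0.04082967  0.07522743 -0.01286101] 0.029482335962244394
```

View pics/side9.png

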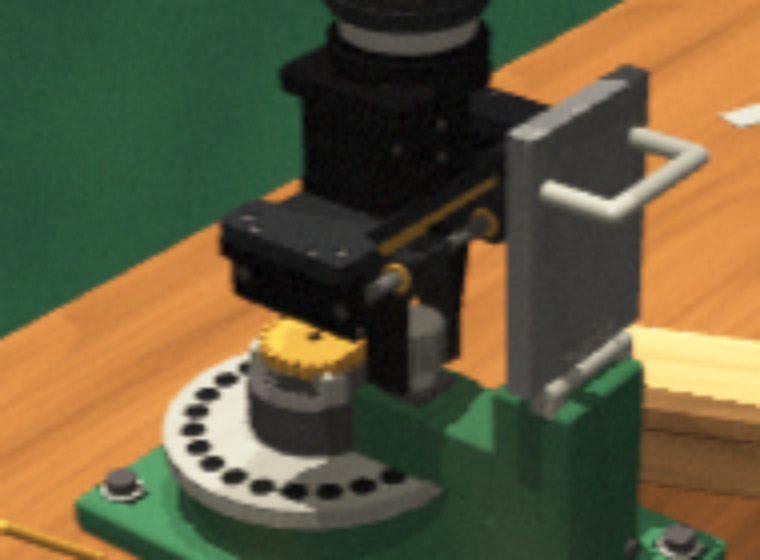

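>>> servo_tool(
  commands=[0, 0, 0, 0, 0, 0, 0, 0, 0, 0, 0, 0, 0, 0, -2, 0, 0, 0, 0, 0, -2, 0, 0, 0, 0, 0, -2, 0, 0, 0, 0, 0, -2, 0, 0, 0, 0, 0, 0, 0, 0, 0],
  newtons=25,
)

```text
time_s: 15.9
tool_pos: [0.6034, 0.038, 0.1261]
tool_rot: [180.0, -0.0, 0.5]
force: [-0.1, -0.8, -1.0]
grip_width: 0.0296
```

>>> servo_tool(
  commands=[0, 0, -2, 0, 0, 0, 0, 0, -2, 0, 0, 0, 0, 0, -2, 0, 0, 0, 0, 0, -2, 0, 0, 0, 0, 0, -2, 0, 0, 0, 0, 0, -2, 0, 0, 0, 0, 0, -2, 0, 0, 0, 0, 0, -2, 0, 0, 0, 0, 0, 0, 0, 0, 0, 0, 0, 0, 0, 0, 0],
)

```text
time_s: 16.9
tool_pos: [0.6032, 0.0379, 0.1419]
tool_rot: [180.0, -0.0, 0.5]
force: [0.2, 0.6, -2.0]
grip_width: 0.0289
```

>>> servo_tool(
  commands=[0, 0, -2, 0, 0, 0, 0, 0, -2, 0, 0, 0, 0, 0, 0, 0, 0, 0, 0, 0, 0, 0, 0, 0, 0, 0, 0, 0, 0, 0],
)

```text
time_s: 17.4
tool_pos: [0.6031, 0.0379, 0.1458]
tool_rot: [180.0, 0.0, 0.5]
force: [-0.8, 0.7, -2.8]
grip_width: 0.0292
```

```bash
python3 - <<'E'
from h import *
o=monitor.get_obs();print(o["tool_pos"],o["tool_rot"],o["force"],o["wrist_torque"],o["grip_width"])
for c in("side","scene"):
    p,d=read_camera(c);cv2.imwrite(f"pics/{c}10.png",np.hstack([cv2.resize(p[160:230,225:295,::-1],(560,560),interpolation=cv2.INTER_CUBIC)]) if c=="side" else cv2.resize(p[150:310,160:350,::-1],None,fx=3.5,fy=3.5))
E
python3 cov.py 11
```

```text
[0.6031465  0.03790749 0.14575339] [1.79991850e+02 5.37741504e-03 4.58099827e-01] [-0.8226377   0.66904464 -2.80464098] [-0.02412437  0.00254002  0.02756781] 0.02923203917819556
[0.60309814 0.03796048 0.14571263] [ 0.98598543  0.33594491 -2.46048977] [  21.29723668   18.68446211  -33.0934066    94.61739182   10.73711875
   69.90676623 -103.65999902]
side 11 0.18 0.22 519 508 angle 89.74776726037162 x0 -0.10085019480658836
side 11 0.22 0.26 396 374 angle 89.50355190771303 x0 -0.10103136630091729
side 11 0.18 0.285 1381 1237 angle 89.62122204579617 x0 -0.10092664200014903
scene 11 0.18 0.22 30 29 angle 83.2350241946537 x0 -0.10588539610302054
scene 11 0.22 0.26 194 187 angle 90.08153076306854 x0 -0.0982472823808203
scene 11 0.18 0.285 333 312 angle 89.37678556764781 x0 -0.09925899704942887
```

View pics/side10.png

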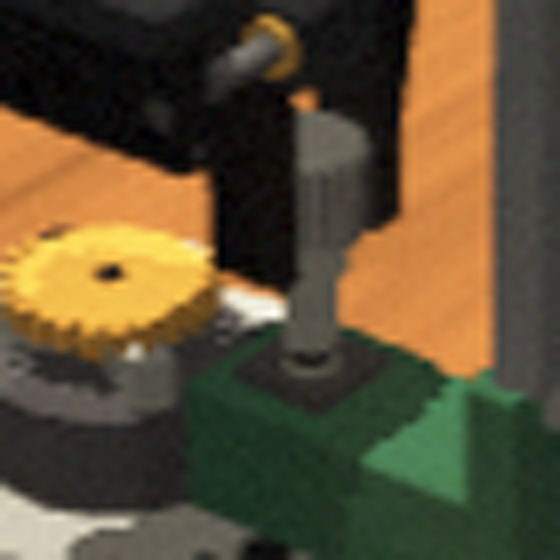

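View pics/scene10.png

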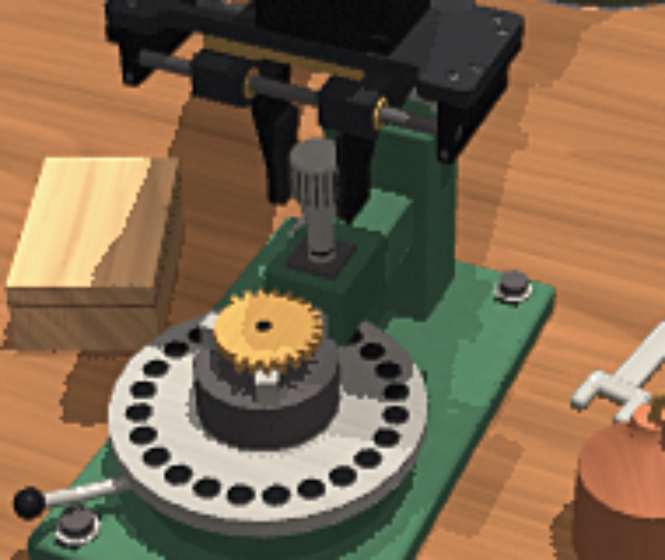

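>>> servo_tool(
  commands=[0, 0, 0, 0, 0, 0, 0, 0, 0, 0, 0, 0, 0, 0, 0, 0, 0, 0, 0, 0, 0, 0, 0, 0, 0, 0, 0, 0, 0, 0],
)

```text
time_s: 18.1
tool_pos: [0.6032, 0.038, 0.1458]
tool_rot: [180.0, 0.0, 0.5]
force: [-1.2, -0.3, -2.2]
grip_width: 0.0291
```

```bash
python3 - <<'E'
from h import *
for c in("side","scene"):
    p,d=read_camera(c);X=cloud(c,d);m=(np.hypot(X[...,0]-.603,X[...,1]-.038)<.013)&(X[...,2]>.165)&(X[...,2]<.185)
    print(c,m.sum(),np.percentile(X[m][:,2],[25,50,75,90]))
print(monitor.get_obs()["tool_pos"],monitor.get_obs()["force"]);print(env.sign_off())
E
```

```text
side 47 [0.17423565 0.17484579 0.17523821 0.17561392]
scene 104 [0.1749827  0.17611648 0.17665918 0.17719365]
[0.60320047 0.0379544  0.14583243] [ 0.02218429  0.08969517 -1.82285106]
the job is handed in; nothing more can be done
None
```

I folded the cover up by its handle and let go. I then gripped the index pin's knob on its axis and drew it straight up about 28 mm. The job was handed in at about 18 s of the 58 s allowed, with the arm still holding the pin there at 25 N.

**Cover:** both cameras measured it at about 89.4–89.7° with nothing touching it. One small patch in the scene camera's last measurement read 83°, from only 30 points partly hidden by the gripper. I disregarded that reading.

**Pin:** the pictures show the dark groove fully out, with roughly 2 mm of shank visible between it and the bush. The knob top measured 175–176 mm above the bench against 176 mm expected. Sideways force stayed around 1 N, and the wrist carried about 2 N, which is the pin's weight.

**Plate, spanner, oil can and gauge case:** I saw no sign that any of them moved, but I checked this only by eye. The last close-up shows the plate, case and parts of the can and spanner.

**Handle grip:** while lifting the cover, the handle bar slid about 5 mm up the fingers and the pull reached about 17 N. I corrected the path, and the pull fell to a few newtons before release.

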